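# Nudge the drill plate onto its locating pins

## Robot

A 6-joint arm with a two-finger parallel gripper is mounted at the origin on a cart in front of the work surface, level with it; the furniture and walls round the work are solid. World frame = base frame: x ahead of the robot, y to its left, z up, the work surface at z = 0. Lengths are in m, angles in rad, forces in N, time in s.
With the tool pointing down it reaches from about 0.325 to 0.9 m from the base axis. Payload 6.1 kg.
Tool frame: the origin (TCP) lies at the very end of the fingers, on their centre line; the grasp point (between the pads) lies 19 mm behind it; z points along the fingers, y is the line along which they close (so a half turn about z gives the same grasp; the last joint's range is limited). The gripper opens to 85 mm and grips with 20 to 120 N. Pads are 22 mm wide; open, the fingers measure 114 mm over their backs; the gripper's body (76 mm by 85 mm) begins 54 mm behind the grasp point. The pads swing forward as they close: fully open they stand 13 mm farther back than shut.
Start: joints at [-1.245, 0.22, 1.526, -0, 1.395, -0.126], TCP at [0.273, -0.562, 0.231] pointing down, gripper open.
Joint ranges: [-2.98, 2.98], [-0.91, 2.08], [0.09, 2.57], [-1.24, 4.39], [0.2, 2.65], [-2.68, 2.68]. Speed limits (rad/s): [2.57, 2.57, 3.01, 3.14, 3.14, 3.14].

## Interface

Orientations are given as a unit quaternion [w, x, y, z].
In Python, from plant import bot gives the robot as it stands.
- The arm moves only by the shell command python3 -m jog 'ROWS' [FORCE]. ROWS is JSON, a list of rows, each a list of 7 numbers: the shift along the tool's x, y, z in m, then the turn, a rotation vector about the tool's x, y, z in degrees, then the closure, from 0 (fully open) to 1 (shut). A call has exactly 10 rows; each row shifts and turns the commanded pose from where the row before left it, along the tool's axes as they then stand; what a row does not reach is not made up. A row lasts 1/12 s, in which the tool goes at most 41.7 mm and 7.16 degrees, less where a joint would pass 70% of its speed; a pose out of reach is approached as far as the arm can. A call is refused whole if a number of a shift passes 0.0417 or a number of a turn 7.16, either way. A call with a gripper value outside its range is refused whole. The fingers move at their own pace and stop on an object; FORCE is the grip in N (left out, the last holds). Time passes only in rows, so rows that do not move let the fingers close, or fill a call up. It gives the time, the measured TCP pose, the force, the opening and the grip force at its end, in the units of the state.
- bot.sense(): the state, without advancing time (a new reading comes with each control period).
- bot.capture(name): name is "scene" or "side" or "wrist"; returns the picture (400x640x3 uint8, red, green, blue); there is no depth.
- bot.camera_params(name): a dict with "camera_matrix" (3x3 intrinsics, pixels), "dist_coeffs" ([k1, k2, p1, p2, k3] as OpenCV has them; the pictures are not rectified), "R" (3x3) and "t" (3): a world point X has camera coordinates R X + t; the wrist camera has in their place "T_tool_cam" (4x4, takes a point from camera to tool coordinates, whose origin is the TCP and whose axes are the flange's). Camera axes: x right, y down, z forward; pixel columns grow to the right and rows downward; lengths in m; the calibration is good to about 2 mm. A picture is of the moment at which its call begins: read the wrist's pose just before it. camera_params takes no time and is no camera call.
- bot.close_job(): hands the job in; it is judged then, once.
The state is a dict: "time_s": time; "joint_positions": joint angles; "joint_velocities": joint speeds; "joint_efforts": joint torques, N m; "tool_pos": TCP position; "ee_rot": TCP orientation; "wrist_force": force on the tool from outside, world axes, zero at the start; "torque": the same for the moment, N m; "gripper_width": finger opening in m; "gripper_force": force on a finger pad.
Only numpy, scipy, OpenCV 4.12 (cv2) and the standard library are available. Lean on these libraries where they do the work, as an engineer would, in place of code of your own. Each camera call takes 0.05 s, during which the arm holds its last target. There are 200 camera calls.

## Task

The flat drill plate has been set down askew, half on the fixture's raised ledge and half on the tips of its two locating pins. With the fingertips, push it sideways over the fixture until both of its holes drop over the two pins and it lies flat and fully down on the fixture's lower seat, pressing it down if it hangs up; only push it, never pick it up or tip it over. Leave the loose small parts standing round the fixture where they are.

Things in the scene. Friction and masses are not known exactly. Their poses are not given: they have to be found in the camera images.
- fixture: Grey metal fixture fixed to the bench, 145 x 140 mm (x by y). Origin: bench height, midway between its pins; x points from ledge to seat, y along the line of pins, z up. Ledge: x = -93 to -43 mm, top 20 mm above the bench. Seat: x = -43 to +52 mm, top 12 mm above the bench. Both span y = -70 to +70 mm. Pins stand on the seat at x = 0, y = -40 and +40 mm.
- pin_a (a point): Centre of the tip of the fixture's pin at its y = -40 mm. Each steel pin is 10 mm thick: 3 mm straight, then a 5 mm high cone up to a 3 mm wide flat tip, which is level with the ledge's top (20 mm above the bench). A hole within about 3 mm of a pin is drawn in by the cone.
- pin_b (a point): Centre of the tip of the fixture's other, equal pin, at its y = +40 mm.
- plate: Loose aluminium plate, 80 x 110 x 8 mm (x, y, z), 0.25 to 0.5 kg; origin: centre of its underside. Two 12 mm through holes at x = 0, y = -40 and +40 mm; its middle is solid. Starts level at z = 20 mm on ledge and pin tips, centre 16 to 30 mm short of the pins, up to 12 mm off sideways and 0.18 rad askew. Seated: z = 12 mm, centred on the pins, its top level with the ledge.
- adhesive_bottle: Small red bottle with a blue cap, 16 x 26 mm, 70 mm tall, standing on the bench beside the fixture's +y side. Origin: centre of its underside. Not to be disturbed.
- sleeve: Grey flanged sleeve, 21 mm wide, 16 mm high, on the bench beside the fixture's +y side. Origin: centre of its underside. Not to be disturbed.
- housing: Small die-cast housing, 30 x 49 mm, 31 mm high, on the bench beside the fixture's -y side. Origin: centre of its underside. Not to be disturbed.
- bearing: Ball bearing, 26 mm wide, 8 mm high, lying on the bench beside the fixture's -y side. Origin: centre of its underside. Not to be disturbed.

How it is judged:
By the outcome, as a careful person would: the job done as asked, in the order asked, and still so for the second after the job is handed in, with the robot touching nothing.
It also fails if it takes over 70 s, if anything falls off the work surface, if the arm or the gripper's body presses on something with over 40 N, if the wrist force passes 120 N, or if a joint passes its speed limit or range.

## Working session

There is one attempt and no reset: what is moved stays moved. The work goes in short steps, Python scripts to look and compute and a shell command to move; the robot and the scene stay as the last step left them, time stands still between calls to the robot, and variables do not carry over. Pictures are saved under pics/ and viewed, at most 10 in all, crops included, and the job is handed in when it is done.

```bash
mkdir -p pics; ls; python3 - <<'E'
from plant import bot
import cv2
s=bot.sense();print({k:s[k] for k in('time_s','tool_pos','ee_rot','wrist_force','gripper_width')})
for n in("scene","side"):
    cv2.imwrite(f"pics/{n}1.png",bot.capture(n)[:,:,::-1])
    p=bot.camera_params(n);print(n,p)
print(bot.camera_params("wrist"))
E
```

```text
pics
{'time_s': 0.0, 'tool_pos': array([ 0.2726399 , -0.56172057,  0.2301691 ]), 'ee_rot': array([-9.90477026e-04,  9.74599650e-01,  2.23952077e-01, -8.71516186e-05]), 'wrist_force': array([ 0.52010862,  0.65865133, -0.18289988]), 'gripper_width': 0.08547159702818581}
scene {'camera_matrix': array([[440.2735933 ,   0.        , 318.44890291],
       [  0.        , 440.2735933 , 196.55623614],
       [  0.        ,   0.        ,   1.        ]]), 'dist_coeffs': array([-0.09080039,  0.        ,  0.        ,  0.        ,  0.        ]), 'R': array([[-0.56413101, -0.82524753, -0.02688343],
       [-0.32118076,  0.24931793, -0.91361014],
       [ 0.76065703, -0.50676137, -0.4057016 ]]), 't': array([0.34355729, 0.2537452 , 0.41910818])}
side {'camera_matrix': array([[517.28032193,   0.        , 319.29795095],
       [  0.        , 517.28032193, 201.09008883],
       [  0.        ,   0.        ,   1.        ]]), 'dist_coeffs': array([-0.10430829,  0.        ,  0.        ,  0.        ,  0.        ]), 'R': array([[-0.84802641, -0.52960862,  0.01912915],
       [-0.25126967,  0.37003618, -0.89439185],
       [ 0.46659915, -0.76327448, -0.44687504]]), 't': array([0.50372595, 0.19945575, 0.56955208])}
{'camera_matrix': array([[340.43453082,   0.        , 324.80721277],
       [  0.        , 340.43453082, 199.68188472],
       [  0.        ,   0.        ,   1.        ]]), 'dist_coeffs': array([-0.0519198,  0.       ,  0.       ,  0.       ,  0.       ]), 'T_tool_cam': array([[ 2.92296862e-04, -9.54690383e-01, -2.97600718e-01,
         7.56539241e-02],
       [ 9.99999815e-01,  1.20088975e-04,  5.96937464e-04,
        -2.52115650e-04],
       [-5.34151891e-04, -2.97600837e-01,  9.54690241e-01,
        -1.43473537e-01],
       [ 0.00000000e+00,  0.00000000e+00,  0.00000000e+00,
         1.00000000e+00]])}
```

View pics/scene1.png

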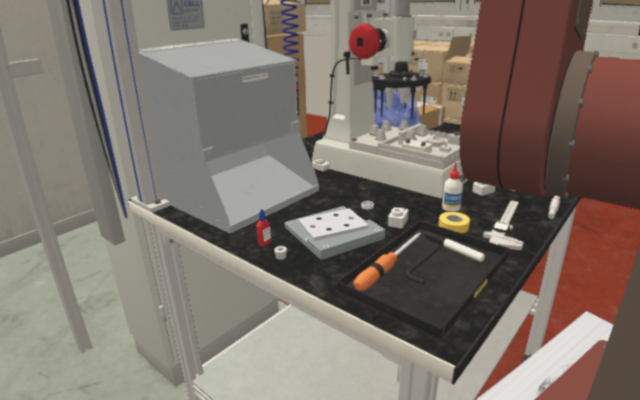

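View pics/side1.png

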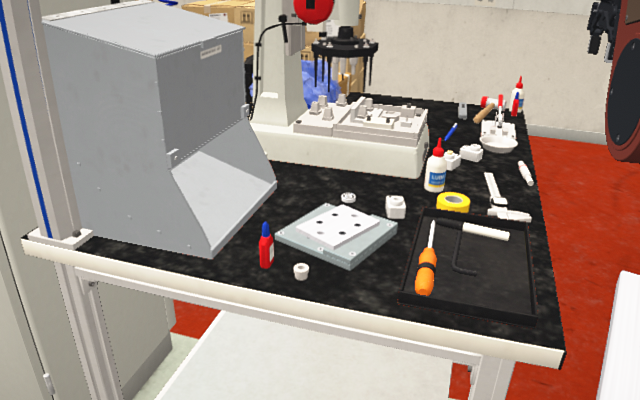

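The fixture is at about (335,232) in the scene view and (337,235) in the side view. The plate lies on it, with the red bottle and sleeve on the near-left side and the bearing and housing on the far-right side. I'll enlarge both views.

```bash
cat > h.py <<'E'
import numpy as np,cv2
from scipy.spatial.transform import Rotation as Ro
from plant import bot
def cam(n,s=None):
    p=bot.camera_params(n)
    if n=="wrist":
        T=np.eye(4);q=s['ee_rot'];T[:3,:3]=Ro.from_quat(np.r_[q[1:],q[0]]).as_matrix();T[:3,3]=s['tool_pos']
        M=np.linalg.inv(T@p['T_tool_cam']);R,t=M[:3,:3],M[:3,3]
    else: R,t=p['R'],p['t']
    return p['camera_matrix'],p['dist_coeffs'],R,t
def ray(c,px,z):
    K,D,R,t=c
    u=cv2.undistortPoints(np.array(px,float).reshape(-1,1,2),K,D).reshape(-1,2)
    d=np.c_[u,np.ones(len(u))]@R; o=-R.T@t
    return o+d*((z-o[2])/d[:,2])[:,None]
def proj(c,X):
    K,D,R,t=c
    return cv2.projectPoints(np.array(X,float),cv2.Rodrigues(R)[0],t,K,D)[0].reshape(-1,2)
E
python3 - <<'E'
import cv2
a=cv2.imread("pics/side1.png")[195:275,270:410]
cv2.imwrite("pics/c1.png",cv2.resize(a,(770,440),interpolation=cv2.INTER_CUBIC))
E
```

```text
(no output)
```

View pics/c1.png

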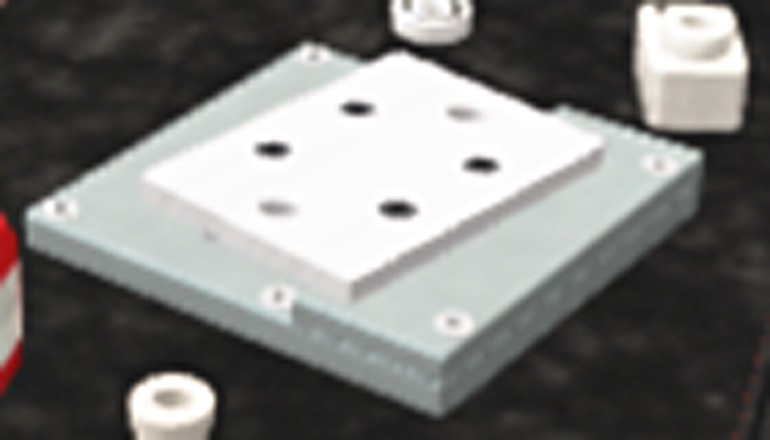

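The crop shows the ledge at upper left and the seat at lower right. The plate's corners are at about (143,178), (352,285), (604,147) and (403,52). The two through holes look light, at (278,208) and (463,113); the four dark spots are other markings.

```bash
cat > m1.py <<'E'
from h import *
from scipy.optimize import least_squares
c=cam("side")
def px(l): return np.array(l)/5.5+[270-.4,195-.4]
def fit(mod,pix,x0):
    f=lambda v:(proj(c,tr(v,mod))-px(pix)).ravel()
    r=least_squares(f,x0,loss="soft_l1");return r.x,np.round(f(r.x).reshape(-1,2),1).tolist()
def tr(v,m):
    m=np.array(m,float);C,S=np.cos(v[2]),np.sin(v[2])
    return np.c_[v[0]+C*m[:,0]-S*m[:,1],v[1]+S*m[:,0]+C*m[:,1],m[:,2]]
fm=np.array([[-93,70,20],[-43,70,20],[52,70,12],[52,-70,12],[-93,-70,20],[52,70,0]])/1e3
fp=[(27,215),(293,300),(440,357),(703,153),(305,43),(440,415)]
pm=np.array([[-40,55,28],[40,55,28],[40,-55,28],[-40,-55,28],[0,40,28],[0,-40,28]])/1e3
pp=[(143,178),(352,285),(604,147),(403,52),(278,208),(463,113)]
g=ray(c,px(fp),.016).mean(0);print(g)
d=ray(c,px([(27,215),(440,357)]),.016);th=np.arctan2(*(d[1]-d[0])[[1,0]])
F,r=fit(fm,fp,[g[0],g[1],th]);print(F,r)
P,r=fit(pm,pp,F);print(P,r)
C,S=np.cos(F[2]),np.sin(F[2]);e=P[:2]-F[:2]
print("plate in fixture",[C*e[0]+S*e[1],-S*e[0]+C*e[1]],P[2]-F[2])
E
python3 m1.py; python3 - <<'E'
from h import *
c=cam("side")
for n,p in dict(bottle=(266,266),sleeve=(301,278),housing=(396,216),bearing=(348,201)).items():print(n,ray(c,[p],0)[0])
E
```

```text
[0.54754907 0.02469415 0.016     ]
[ 0.52809538  0.01780571 -2.00041668] [[-0.0, -0.1], [-20.9, -23.8], [0.2, -44.4], [7.8, 30.4], [-0.0, 75.7], [-0.2, -48.7]]
[ 0.56998964 -0.01410086 -1.84834529] [[0.4, -14.5], [-2.1, -47.9], [-0.5, 0.7], [0.2, 34.7], [0.1, -24.0], [0.8, 11.4]]
plate in fixture [np.float64(0.011556988846732171), np.float64(0.0513769821531503)] 0.15207139001796022
bottle [0.60556283 0.12857306 0.        ]
sleeve [ 5.46172697e-01  1.25370056e-01 -5.55111512e-17]
housing [ 0.51177675 -0.12116224  0.        ]
bearing [ 0.61003833 -0.12522314  0.        ]
```

The fit fails, so I had the ledge wrong. The 50 mm strip is the lower-right (robot-side) one, so fixture +x points away from the robot. That puts the bottle on +y, which agrees with the description. I'll refit.

```bash
sed -i 's/^fm=.*/fm=np.array([[52,70,12],[-43,70,20],[-93,70,20],[-93,-70,20],[52,-70,12],[-93,70,0]])\/1e3/; s/^pm=.*/pm=np.array([[40,55,28],[-40,55,28],[-40,-55,28],[40,-55,28],[0,40,28],[0,-40,28]])\/1e3/; s/th=np.*/th=np.arctan2(*(d[0]-d[1])[[1,0]])/' m1.py; python3 m1.py
```

```text
[0.54754907 0.02469415 0.016     ]
[ 0.5840194  -0.00406858 -0.07457503] [[-1.1, -0.6], [-0.7, -0.8], [0.9, 0.2], [0.3, 0.0], [0.1, -0.5], [0.3, 1.3]]
[ 0.55743346  0.00371246 -0.20673244] [[-0.4, -0.2], [-0.4, -0.3], [0.3, -0.5], [-0.6, 0.4], [0.4, 0.3], [0.8, 0.3]]
plate in fixture [np.float64(-0.027091781281712846), np.float64(0.005778597756789043)] -0.13215740567515916
```

Both fits are now within about 1 px: fixture at (0.584, -0.004, -0.075 rad), plate offset (-27, +6) mm and -0.13 rad in the fixture frame. That matches the stated starting range. I'll move above the ledge now.

```bash
python3 -m jog '[[0.023,-0.02,0,0,0,0,0.3],[0.023,-0.02,0,0,0,0,0.3],[0.023,-0.02,0,0,0,0,0.3],[0.023,-0.02,0,0,0,0,0.3],[0.023,-0.02,0,0,0,0,0.3],[0.023,-0.02,0,0,0,0,0.3],[0.023,-0.02,0,0,0,0,0.3],[0.023,-0.02,0,0,0,0,0.3],[0.023,-0.02,0,0,0,0,0.3],[0.023,-0.02,0,0,0,0,0.3]]'
python3 -m jog '[[0.023,-0.02,0,0,0,0,0.3],[0.023,-0.02,0,0,0,0,0.3],[0.023,-0.02,0,0,0,0,0.3],[0.023,-0.02,0,0,0,0,0.3],[0.023,-0.02,0,0,0,0,0.3],[0.023,-0.02,0,0,0,0,0.3],[0.023,-0.02,0,0,0,0,0.3],[0.023,-0.02,0,0,0,0,0.3],[0.023,-0.02,0,0,0,0,0.3],[0.023,-0.02,0,0,0,0,0.3]]'
python3 -m jog '[[0,0,0,0,0,6,0.3],[0,0,0,0,0,6,0.3],[0,0,0,0,0,6,0.3],[0,0,0,0,0,6,0.3],[0,0,0,0,0,6.2,0.3],[0,0,0.02,0,0,0,0.3],[0,0,0.03,0,0,0,0.3],[0,0,0.03,0,0,0,0.3],[0,0,0.02,0,0,0,0.3],[0,0,0,0,0,0,0.3]]'
cat >> h.py <<'E'
F0=np.array([.5840,-.0041,-.0746])
def fx(p,F=F0):
    C,S=np.cos(F[2]),np.sin(F[2]);e=np.atleast_2d(p)[:,:2]-F[:2]
    return np.c_[C*e[:,0]+S*e[:,1],-S*e[:,0]+C*e[:,1]]
def snap(name):
    s=bot.sense();im=bot.capture("wrist");cv2.imwrite(f"pics/{name}.png",im[:,:,::-1])
    np.save(f"pics/{name}.npy",np.r_[s['tool_pos'],s['ee_rot']])
    q=s['ee_rot'];X=Ro.from_quat(np.r_[q[1:],q[0]]).as_matrix()
    print(s['time_s'],s['tool_pos'],"fix mm",fx(s['tool_pos'])*1e3,"yaw rel",np.arctan2(X[1,0],X[0,0])-F0[2],s['gripper_width'],"tilt",X[2])
E
python3 -c "
from h import *;snap('w1')"
```

```text
time_s: 0.93
tool_pos: [0.3926, -0.2803, 0.2309]
ee_rot: [-0.0, 0.975, 0.224, -0.0]
wrist_force: [-0.3, -0.5, 0.3]
gripper_width: 0.0596
gripper_force: 0.0
time_s: 1.77
tool_pos: [0.5121, -0.0, 0.2309]
ee_rot: [-0.0, 0.975, 0.224, -0.0]
wrist_force: [-0.3, -0.4, -0.3]
gripper_width: 0.0596
gripper_force: 0.0
time_s: 2.6
tool_pos: [0.5079, -0.001, 0.1259]
ee_rot: [-0.001, 0.999, -0.038, -0.005]
wrist_force: [-0.2, -0.6, -1.5]
gripper_width: 0.0597
gripper_force: 0.0
2.6 [ 0.50794438 -0.00099015  0.12589056] fix mm [[-76.07586206  -2.56729063]] yaw rel -0.000775130696336862 0.05971642571824971 tilt [-9.75788126e-03 -7.78464706e-04 -9.99952088e-01]
```

View pics/w1.png

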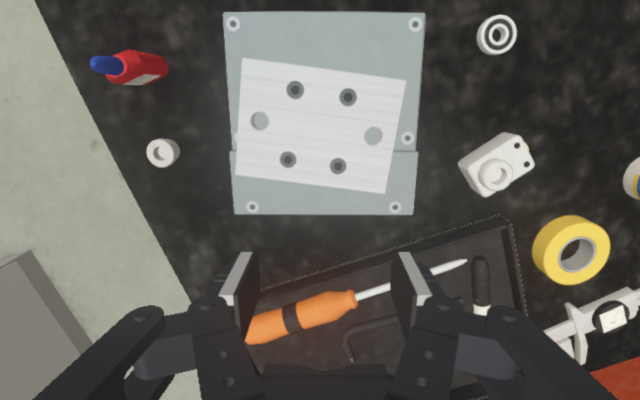

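The wrist view shows the fixture corners at (223,13), (425,12), (413,214), (235,214) and the plate corners at (242,58), (406,79), (386,193), (236,176). The holes are at (260,121) and (373,135). Refitting both from here.

```bash
cat > m2.py <<'E'
from h import *
from scipy.optimize import least_squares
def tr(v,m):
    m=np.array(m,float);C,S=np.cos(v[2]),np.sin(v[2])
    return np.c_[v[0]+C*m[:,0]-S*m[:,1],v[1]+S*m[:,0]+C*m[:,1],m[:,2]]
def wc(name):
    a=np.load(f"pics/{name}.npy");return cam("wrist",dict(tool_pos=a[:3],ee_rot=a[3:]))
def fit(c,mod,pix,x0=F0):
    f=lambda v:(proj(c,tr(v,mod))-np.array(pix)).ravel()
    r=least_squares(f,x0,loss="soft_l1");print(r.x,np.round(f(r.x).reshape(-1,2),1).tolist());return r.x
def rel(P,F):return np.r_[fx(P,F)[0]*1e3,P[2]-F[2]]
FM=np.array([[52,70,12],[52,-70,12],[-93,-70,20],[-93,70,20]])/1e3
PM=np.array([[40,55,28],[40,-55,28],[-40,-55,28],[-40,55,28],[0,40,28],[0,-40,28]])/1e3
E
python3 - <<'E'
from m2 import *
c=wc("w1")
F=fit(c,FM,[(223,12.5),(425,12),(413,214),(235,214)])
P=fit(c,PM,[(242,58),(406,79),(386,193),(236,176),(260,121),(373,135)])
print(rel(P,F))
s=bot.sense();print("tool in fix",fx(s['tool_pos'],F)*1e3)
E
```

```text
[ 0.58523733 -0.00617183 -0.0742878 ] [[-1.4, -0.6], [1.0, -0.3], [0.7, 0.8], [-0.5, 0.8]]
[ 5.59757055e-01  2.24727029e-04 -1.95536652e-01] [[-0.2, 0.2], [-0.5, 0.0], [-0.7, -0.8], [0.2, -1.2], [0.2, 0.7], [1.1, 0.5]]
[-25.88475138   4.48778205  -0.12124885]
tool in fix [[-75.76195486  -0.68332294]]
```

The wrist fit agrees with the first one. I'll descend behind the plate with the fingers 60 mm apart and the tips at about z = 24 mm.

```bash
python3 -m jog '[[-0.012,0,0,0,0,0,0.3],[0,0,0.03,0,0,0,0.3],[0,0,0.03,0,0,0,0.3],[0,0,0.025,0,0,0,0.3],[0,0,0.01,0,0,0,0.3],[0,0,0.005,0,0,0,0.3],[0,0,0.003,0,0,0,0.3],[0,0,0.002,0,0,0,0.3],[0,0,0,0,0,0,0.3],[0,0,0,0,0,0,0.3]]'
python3 -c "
from h import *;snap('w2');print(bot.sense()['wrist_force'])"
```

```text
time_s: 3.48
tool_pos: [0.5013, -0.0009, 0.0276]
ee_rot: [0.0, 0.999, -0.038, 0.001]
wrist_force: [0.5, -1.2, -0.4]
gripper_width: 0.0596
gripper_force: 0.0
3.4833 [ 0.50127213 -0.00085125  0.02764279] fix mm [[-82.73991591  -2.92606453]] yaw rel -0.0006708023078233205 0.05956998339827987 tilt [ 2.28997913e-03  1.64220223e-04 -9.99997365e-01]
[ 0.57693628  0.18501648 -0.18499908]
```

View pics/w2.png

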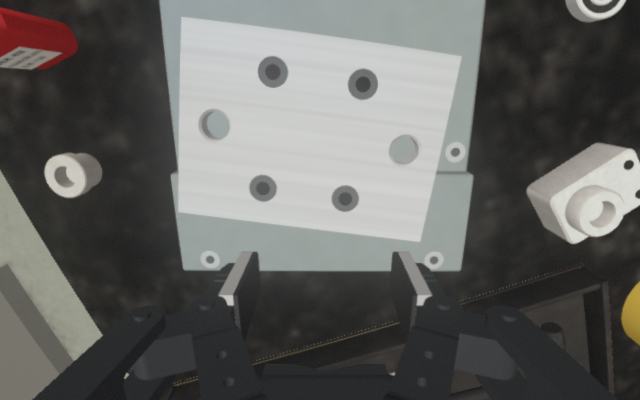

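The pads sit behind the plate's rear edge (tips at about (250,253) and (400,253)) and clear of it. Next I'll lower to pushing height.

```bash
python3 -m jog '[[0,0,0.002,0,0,0,0.3],[0,0,0.002,0,0,0,0.3],[0,0,0.002,0,0,0,0.3],[0,0,0.002,0,0,0,0.3],[0,0,0,0,0,0,0.3],[0,0,0,0,0,0,0.3],[0.002,0,0,0,0,0,0.3],[0.002,0,0,0,0,0,0.3],[0,0,0,0,0,0,0.3],[0,0,0,0,0,0,0.3]]'
python3 -m jog '[[0.002,0,0,0,0,0,0.3],[0.002,0,0,0,0,0,0.3],[0.002,0,0,0,0,0,0.3],[0.002,0,0,0,0,0,0.3],[0.002,0,0,0,0,0,0.3],[0.002,0,0,0,0,0,0.3],[0,0,0,0,0,0,0.3],[0,0,0,0,0,0,0.3],[0,0,0,0,0,0,0.3],[0,0,0,0,0,0,0.3]]'
python3 -c "
from h import *;snap('w3')"
```

```text
time_s: 4.37
tool_pos: [0.5041, -0.001, 0.0182]
ee_rot: [0.0, 0.999, -0.038, -0.0]
wrist_force: [-0.1, -0.4, -0.4]
gripper_width: 0.0598
gripper_force: 0.4
time_s: 5.2
tool_pos: [0.5163, -0.0018, 0.0184]
ee_rot: [-0.0, 0.999, -0.038, 0.0]
wrist_force: [-1.4, 0.7, -1.4]
gripper_width: 0.0602
gripper_force: 0.5
5.2 [ 0.51634333 -0.00175264  0.01835405] fix mm [[-67.64344411  -2.70167816]] yaw rel -0.000626641782451573 0.0601856984552603 tilt [ 7.01227101e-04 -1.60025921e-04 -9.99999741e-01]
```

View pics/w3.png

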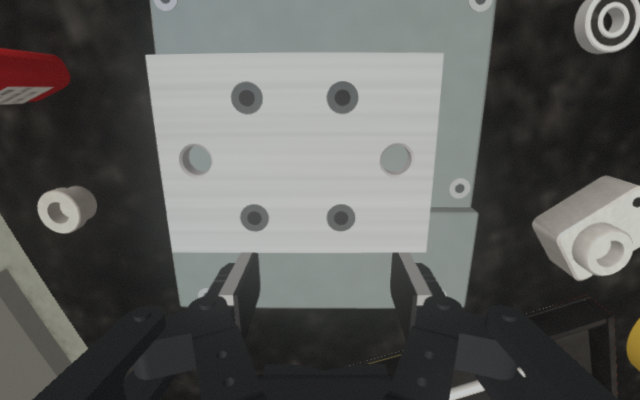

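The plate is now square to the gripper, with corners at (146,55), (443,54), (428,252), (173,252) and holes at (195,159), (396,158). The fixture's rear corners are at about (179,307) and (466,308), and the step's end is at (477,209).

```bash
python3 - <<'E'
from m2 import *
c=wc("w3")
P=fit(c,PM,[(146,55),(443,54),(428,252),(173,252),(195.5,159),(396,158.5)])
F1=np.array([.5852,-.0062,-.0743])
FF=fit(c,np.array([[-93,-70,20],[-93,70,20],[-43,-70,20]])/1e3,[(466,308),(179,307),(477,209)],F1)
print(rel(P,F1),rel(P,FF)); s=bot.sense()
print("tool in fix",fx(s['tool_pos'],F1)*1e3, "in FF",fx(s['tool_pos'],FF)*1e3,"in plate",fx(s['tool_pos'],P)*1e3)
E
```

```text
[ 0.56740535  0.00580214 -0.07387907] [[0.0, -0.1], [-0.2, -0.7], [-3.0, -0.7], [0.0, -0.8], [0.9, 1.6], [0.4, 1.7]]
[ 0.58569616 -0.00487453 -0.06909995] [[-2.0, -2.1], [0.3, 0.2], [0.7, 0.6]]
[-1.86364974e+01  1.06481015e+01  4.20932682e-04] [-1.89843354e+01  9.38830085e+00 -4.77911504e-03]
tool in fix [[-69.0019731   -0.69899328]] in FF [[-69.40813539  -1.69673883]] in plate [[-50.37024764 -11.32589331]]
```

The plate is square at (-18.6, +10) mm. Next I'll shut the fingers, go round to its +y side and push toward -y through its centre.

```bash
python3 -m jog '[[-0.003,0,0,0,0,0,0.3],[0,0,-0.02,0,0,0,0.3],[0,0,-0.025,0,0,0,0.3],[0.0134,-0.022,0,0,0,0,1],[0.0133,-0.022,0,0,0,0,1],[0.0133,-0.022,0,0,0,0,1],[0.0134,-0.023,0,0,0,0,1],[0,0,0,0,0,0,1],[0,0,0,0,0,0,1],[0,0,0,0,0,0,1]]' 20
python3 -m jog '[[0,0,0.015,0,0,0,1],[0,0,0.012,0,0,0,1],[0,0,0.008,0,0,0,1],[0,0,0.004,0,0,0,1],[0,0,0,0,0,0,1],[0,0,0,0,0,0,1],[0,0,0,0,0,0,1],[0,0,0,0,0,0,1],[0,0,0,0,0,0,1],[0,0,0,0,0,0,1]]'
python3 -c "
from h import *;snap('w4')"
```

```text
time_s: 6.08
tool_pos: [0.5726, 0.0828, 0.0632]
ee_rot: [0.0, 0.999, -0.037, -0.0]
wrist_force: [-0.6, 0.6, -0.6]
gripper_width: -0.0003
gripper_force: 0.0
time_s: 6.92
tool_pos: [0.5734, 0.0831, 0.0248]
ee_rot: [-0.0, 0.999, -0.038, 0.0]
wrist_force: [-0.3, -0.9, 1.2]
gripper_width: 0.0002
gripper_force: 0.0
6.9167 [0.57339722 0.08313073 0.02480465] fix mm [[-17.07466877  86.1978837 ]] yaw rel -0.000579287865819636 0.0002347280337949993 tilt [ 8.76478269e-04 -7.55592387e-05 -9.99999613e-01]
```

View pics/w4.png

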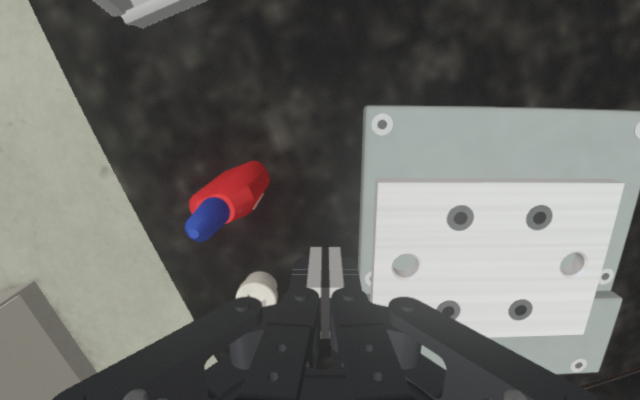

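The shut tips are at (325,247), clear of the plate, the bottle and the sleeve. Now I'll push toward -y.

```bash
python3 -m jog '[[-0.001,0.004,0,0,0,0,1],[0,0.003,0,0,0,0,1],[0,0.003,0,0,0,0,1],[0,0.002,0,0,0,0,1],[0,0.002,0,0,0,0,1],[0,0.002,0,0,0,0,1],[0,0.002,0,0,0,0,1],[0,0.002,0,0,0,0,1],[0,0.002,0,0,0,0,1],[0,0,0,0,0,0,1]]'
python3 -m jog '[[0,0,0,0,0,0,1],[0,0,0,0,0,0,1],[0,0,0,0,0,0,1],[0,0,0,0,0,0,1],[0,0,0,0,0,0,1],[0,0,0,0,0,0,1],[0,0,0,0,0,0,1],[0,0,0,0,0,0,1],[0,0,0,0,0,0,1],[0,0,0,0,0,0,1]]'
python3 -c "
from h import *;snap('w5')"
```

```text
time_s: 7.8
tool_pos: [0.5704, 0.061, 0.0243]
ee_rot: [-0.0, 0.999, -0.038, 0.0]
wrist_force: [0.3, 2.2, 0.3]
gripper_width: -0.0002
gripper_force: 0.7
time_s: 8.63
tool_pos: [0.5703, 0.0612, 0.0242]
ee_rot: [0.0, 0.999, -0.038, -0.0]
wrist_force: [-0.6, -0.1, 0.1]
gripper_width: 0.0004
gripper_force: 0.0
8.6333 [0.57026471 0.06115359 0.0242384 ] fix mm [[-18.5604961   64.04839321]] yaw rel -0.0007421157399567224 0.000361082216506828 tilt [-2.16833483e-04  4.34003278e-05 -9.99999976e-01]
```

View pics/w5.png

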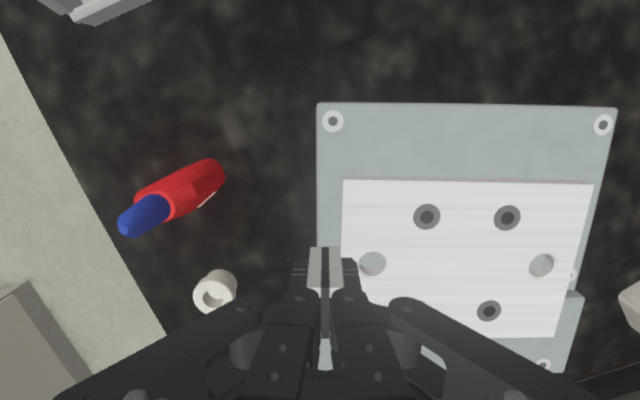

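The finger is touching the plate's +y edge. Plate corners are at about (343,182), (593,185), (555,338) and holes at (372,264), (542,265). The fixture's seat corners are at (317,103) and (617,108).

```bash
python3 - <<'E'
from m2 import *
c=wc("w5"); F1=np.array([.5852,-.0062,-.0743])
P=fit(c,PM[[0,1,2,4,5]],[(343,182),(593,185),(555,338),(372,264),(542,265)],F1)
FF=fit(c,np.array([[52,70,12],[52,-70,12],[-43,-70,20]])/1e3,[(317,103),(617,108),(584,293)],F1)
print(rel(P,F1),rel(P,FF)); s=bot.sense()
print("tool in fix",fx(s['tool_pos'],F1)*1e3, "in FF",fx(s['tool_pos'],FF)*1e3,"in plate",fx(s['tool_pos'],P)*1e3)
E
```

```text
[ 0.56522257 -0.00096716 -0.08588961] [[-0.1, -0.7], [-0.2, -0.4], [-1.7, -1.9], [1.2, 2.2], [0.3, 1.5]]
[ 0.58505385 -0.00546419 -0.07778612] [[-2.7, -0.2], [1.0, -0.3], [0.5, 4.0]]
[-2.03107539e+01  3.73544163e+00 -1.15896069e-02] [-2.01207683e+01  2.94238339e+00 -8.10348804e-03]
tool in fix [[-19.86424635  66.07709141]] in FF [[-19.89159351  65.28521092]] in plate [[-0.27602153 62.34263772]]
```

About 3.3 mm of y offset is left. I'll push that far, back off, and return behind the plate with the fingers open.

```bash
python3 -m jog '[[0,0.0015,0,0,0,0,1],[0,0.001,0,0,0,0,1],[0,0.0008,0,0,0,0,1],[0,0,0,0,0,0,1],[0,0,0,0,0,0,1],[0,-0.004,0,0,0,0,1],[0,-0.004,0,0,0,0,1],[0,0,-0.02,0,0,0,1],[0,0,-0.025,0,0,0,1],[0,0,0,0,0,0,1]]'
python3 -m jog '[[-0.015,0.0177,0,0,0,0,0.3],[-0.015,0.0177,0,0,0,0,0.3],[-0.015,0.0177,0,0,0,0,0.3],[-0.015,0.0177,0,0,0,0,0.3],[0,0,0,0,0,0,0.3],[0,0,0.015,0,0,0,0.3],[0,0,0.015,0,0,0,0.3],[0,0,0.012,0,0,0,0.3],[0,0,0.008,0,0,0,0.3],[0,0,0,0,0,0,0.3]]'
python3 -m jog '[[0.002,0,0,0,0,0,0.3],[0.002,0,0,0,0,0,0.3],[0.002,0,0,0,0,0,0.3],[0.002,0,0,0,0,0,0.3],[0.002,0,0,0,0,0,0.3],[0.002,0,0,0,0,0,0.3],[0.002,0,0,0,0,0,0.3],[0.001,0,0,0,0,0,0.3],[0,0,0,0,0,0,0.3],[0,0,0,0,0,0,0.3]]'
python3 -c "
from h import *;snap('w6')"
```

```text
time_s: 9.52
tool_pos: [0.574, 0.0661, 0.074]
ee_rot: [0.0, 0.999, -0.037, 0.004]
wrist_force: [2.5, 0.4, 0.5]
gripper_width: -0.0002
gripper_force: 0.0
time_s: 10.35
tool_pos: [0.5041, 0.0003, 0.0172]
ee_rot: [-0.0, 0.999, -0.037, -0.002]
wrist_force: [0.5, -0.6, 0.2]
gripper_width: 0.0596
gripper_force: 0.0
time_s: 11.18
tool_pos: [0.5196, -0.0012, 0.0192]
ee_rot: [-0.0, 0.999, -0.038, -0.001]
wrist_force: [-5.5, 0.3, 3.6]
gripper_width: 0.0596
gripper_force: 2.7
11.1833 [ 0.51962332 -0.0011911   0.01921646] fix mm [[-64.41442863  -1.89723983]] yaw rel -0.0005106742798011848 0.05958982979724921 tilt [-2.27336539e-03 -9.65982708e-05 -9.99997411e-01]
```

View pics/w6.png

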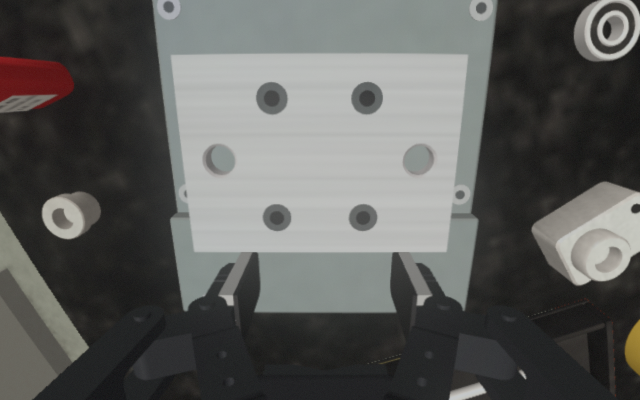

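The plate is square. The holes are at (219,159) and (418,159), so their midpoint is column 318.5. The fixture's centre line is at column 324.5, which leaves about 2 mm of +y offset. I'll do one more small lateral push.

```bash
python3 -m jog '[[-0.003,0,0,0,0,0,0.3],[0,0,-0.02,0,0,0,0.3],[0,0,-0.025,0,0,0,0.3],[0.0134,-0.018,0,0,0,0,1],[0.0133,-0.019,0,0,0,0,1],[0.0133,-0.019,0,0,0,0,1],[0.0134,-0.019,0,0,0,0,1],[0,0,0,0,0,0,1],[0,0,0,0,0,0,1],[0,0,0,0,0,0,1]]'
python3 -m jog '[[0,0,0.015,0,0,0,1],[0,0,0.012,0,0,0,1],[0,0,0.008,0,0,0,1],[0,0,0.004,0,0,0,1],[0,0,0,0,0,0,1],[0,0,0,0,0,0,1],[0,0,0,0,0,0,1],[0,0.003,0,0,0,0,1],[0,0.003,0,0,0,0,1],[0,0,0,0,0,0,1]]'
python3 -c "
from h import *;s=bot.sense();print(s['tool_pos'],fx(s['tool_pos'],[.5852,-.0062,-.0743])*1e3)"
```

```text
time_s: 12.07
tool_pos: [0.5761, 0.0695, 0.0641]
ee_rot: [0.0, 0.999, -0.037, -0.0]
wrist_force: [-0.8, -0.3, 0.2]
gripper_width: -0.0003
gripper_force: 0.0
time_s: 12.9
tool_pos: [0.5763, 0.0631, 0.0258]
ee_rot: [0.0, 0.999, -0.038, 0.0]
wrist_force: [-0.4, 0.4, 0.1]
gripper_width: 0.0003
gripper_force: 0.0
[0.57628367 0.06313145 0.02576658] [[-14.03832327  68.47829062]]
```

```bash
python3 -m jog '[[-0.001,0.001,0.0015,0,0,0,1],[0,0.001,0,0,0,0,1],[0,0.001,0,0,0,0,1],[0,0.001,0,0,0,0,1],[0,0.001,0,0,0,0,1],[0,0.001,0,0,0,0,1],[0,0.0005,0,0,0,0,1],[0,0,0,0,0,0,1],[0,0,0,0,0,0,1],[0,0,0,0,0,0,1]]'
python3 -c "
from h import *;s=bot.sense();print(s['tool_pos'],fx(s['tool_pos'],[.5852,-.0062,-.0743])*1e3,s['wrist_force'])
c=cam('wrist',s);im=bot.capture('wrist');cv2.imwrite('pics/w7.png',im[:,:,::-1])
g=cv2.cvtColor(im,cv2.COLOR_RGB2GRAY)
for r in (150,225): print(r,[(i,int(v)) for i,v in enumerate(np.abs(np.diff(g[r].astype(int)))) if v>12 and i>290])
"
```

```text
time_s: 13.73
tool_pos: [0.5745, 0.0574, 0.0238]
ee_rot: [-0.0, 0.999, -0.038, 0.0]
wrist_force: [1.1, 2.3, -0.6]
gripper_width: 0.0001
gripper_force: 1.1
[0.57453936 0.05744366 0.02382174] [[-15.35559826  62.67671555]] [ 1.11678282  2.32086964 -0.59528728]
150 [(307, 19), (308, 56), (309, 23), (601, 16), (602, 47), (603, 54)]
225 [(308, 26), (309, 49), (310, 17), (339, 25), (340, 17), (412, 64), (413, 13), (435, 29), (436, 35), (437, 13), (492, 28), (493, 52), (515, 28), (516, 42), (517, 14), (583, 35), (584, 37), (585, 53), (586, 27)]
```

```bash
python3 -c "
from h import *
s=bot.sense();c=cam('wrist',s);F=[.5852,-.0062,-.0743]
print(fx(ray(c,[(308.5,150),(603,150)],.012),F)*1e3)
print(fx(ray(c,[(309.5,225)],.012),F)*1e3)
print(fx(ray(c,[(340,225),(584,225),(586.5,225)],.028),F)*1e3)
print(fx(ray(c,[((412.5+436)/2,225),((492.7+516)/2,225)],.028),F)*1e3)"
```

```text
[[ 35.68416493  69.97664791]
 [ 36.4835766  -69.51830323]]
[[-1.10100581 70.02818041]]
[[  5.20904642  55.86555573]
 [  4.74468739 -55.09136073]
 [  4.73539729 -56.31006852]]
[[  5.1335245   18.69083532]
 [  4.98424797 -17.48205264]]
```

The plate's y offset is now about 0.3 mm. I'll go back behind it for the final two-finger push.

```bash
python3 -m jog '[[0,-0.005,0,0,0,0,1],[0,0,-0.02,0,0,0,1],[0,0,-0.025,0,0,0,1],[-0.015,0.0167,0,0,0,0,0.3],[-0.015,0.017,0,0,0,0,0.3],[-0.015,0.017,0,0,0,0,0.3],[-0.0155,0.017,0,0,0,0,0.3],[0,0,0,0,0,0,0.3],[0,0,0.015,0,0,0,0.3],[0,0,0.015,0,0,0,0.3]]'
python3 -m jog '[[0,0,0.012,0,0,0,0.3],[0,0,0.007,0,0,0,0.3],[0,0,0,0,0,0,0.3],[0,0,0,0,0,0,0.3],[0.002,0,0,0,0,0,0.3],[0.003,0,0,0,0,0,0.3],[0.003,0,0,0,0,0,0.3],[0.002,0,0,0,0,0,0.3],[0.002,0,0,0,0,0,0.3],[0.002,0,0,0,0,0,0.3]]'
python3 -m jog '[[0.002,0,0,0,0,0,0.3],[0.002,0,0,0,0,0,0.3],[0.001,0,0,0,0,0,0.3],[0.001,0,0,0,0,0,0.3],[0.001,0,0,0,0,0,0.3],[0.001,0,0,0,0,0,0.3],[0.001,0,0,0,0,0,0.3],[0,0,0,0,0,0,0.3],[0,0,0,0,0,0,0.3],[0,0,0,0,0,0,0.3]]'
python3 -c "
from h import *;snap('w8');s=bot.sense();print(fx(s['tool_pos'],[.5852,-.0062,-.0743])*1e3,s['wrist_force'])"
```

```text
time_s: 14.62
tool_pos: [0.5109, -0.0011, 0.0399]
ee_rot: [0.0, 0.999, -0.038, 0.002]
wrist_force: [-0.5, -0.1, -0.2]
gripper_width: 0.0596
gripper_force: 0.0
time_s: 15.45
tool_pos: [0.5208, -0.0015, 0.0199]
ee_rot: [-0.0, 0.999, -0.038, -0.003]
wrist_force: [-16.4, 0.6, 17.2]
gripper_width: 0.0595
gripper_force: 12.0
time_s: 16.28
tool_pos: [0.5302, -0.0021, 0.0201]
ee_rot: [-0.0, 0.999, -0.037, -0.003]
wrist_force: [-10.5, 1.6, 12.5]
gripper_width: 0.06
gripper_force: 8.1
16.2833 [ 0.53020783 -0.00212542  0.02008288] fix mm [[-53.78972779  -2.0400864 ]] yaw rel -0.0003150668656156097 0.059968526704491 tilt [-5.33611328e-03 -1.05588602e-04 -9.99985757e-01]
[[-5.51714963e+01 -5.83146957e-03]] [-11.42960699   1.0115359   12.32334252]
```

View pics/w8.png

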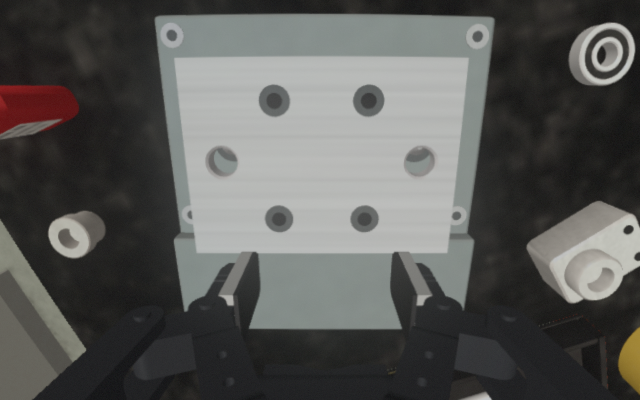

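The plate is square and centred, with the pin tips showing at the far side of both holes, about 4 mm to go. The upward force of 12 N says something is loading the tips, so I'll raise slightly and check the force.

```bash
python3 -m jog '[[0,0,-0.0005,0,0,0,0.3],[0,0,-0.0005,0,0,0,0.3],[0,0,-0.0005,0,0,0,0.3],[0,0,-0.0005,0,0,0,0.3],[0,0,0,0,0,0,0.3],[0,0,0,0,0,0,0.3],[0,0,0,0,0,0,0.3],[0,0,0,0,0,0,0.3],[0,0,0,0,0,0,0.3],[0,0,0,0,0,0,0.3]]'
```

```text
time_s: 17.17
tool_pos: [0.5324, -0.0024, 0.0218]
ee_rot: [-0.0, 0.999, -0.038, 0.0]
wrist_force: [-0.2, 0.6, -0.4]
gripper_width: 0.0596
gripper_force: 0.0
```

The tips had been rubbing on the ledge, and they are free now. I'll push the last few millimetres.

```bash
python3 -m jog '[[0.0005,0,0,0,0,0,0.3],[0.0005,0,0,0,0,0,0.3],[0.0005,0,0,0,0,0,0.3],[0.0005,0,0,0,0,0,0.3],[0.0005,0,0,0,0,0,0.3],[0.0005,0,0,0,0,0,0.3],[0,0,0,0,0,0,0.3],[0,0,0,0,0,0,0.3],[0,0,0,0,0,0,0.3],[0,0,0,0,0,0,0.3]]'
python3 -c "
from h import *;snap('w9');s=bot.sense();print(fx(s['tool_pos'],[.5852,-.0062,-.0743])*1e3,s['wrist_force'])"
```

```text
time_s: 18.0
tool_pos: [0.5353, -0.0026, 0.0218]
ee_rot: [0.0, 0.999, -0.038, -0.0]
wrist_force: [0.9, 0.1, 0.2]
gripper_width: 0.0597
gripper_force: 0.0
18.0 [ 0.53533051 -0.00264243  0.02179276] fix mm [[-48.6427648   -2.17385978]] yaw rel -0.0006822529161427254 0.059698706537391476 tilt [-2.23819607e-05  1.03944734e-05 -1.00000000e+00]
[[-49.9916779   -0.16349276]] [-0.08888702  0.17704656 -0.11517724]
```

View pics/w9.png

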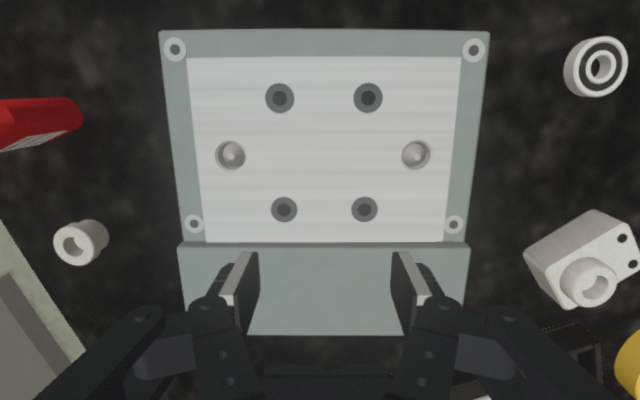

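Both pins now fill their holes at (231,156) and (416,156). The hole spacing has shrunk from 199 to 185 px, which means the plate is about 8 mm lower, so it has dropped. To confirm it is fully down, I'll press its middle with shut fingers.

```bash
python3 -m jog '[[-0.002,0,-0.02,0,0,0,0.3],[0.018,0,-0.005,0,0,0,1],[0.018,0,0,0,0,0,1],[0.016,0,0,0,0,0,1],[0,0,0,0,0,0,1],[0,0,0,0,0,0,1],[0,0,0.01,0,0,0,1],[0,0,0.008,0,0,0,1],[0,0,0.004,0,0,0,1],[0,0,0,0,0,0,1]]'
python3 -m jog '[[0,0,0.001,0,0,0,1],[0,0,0.001,0,0,0,1],[0,0,0.001,0,0,0,1],[0,0,0.001,0,0,0,1],[0,0,0.001,0,0,0,1],[0,0,0.001,0,0,0,1],[0,0,0.001,0,0,0,1],[0,0,0,0,0,0,1],[0,0,0,0,0,0,1],[0,0,0,0,0,0,1]]'
```

```text
time_s: 18.88
tool_pos: [0.5829, -0.0061, 0.0225]
ee_rot: [-0.0, 0.999, -0.038, -0.002]
wrist_force: [0.6, 0.2, 0.9]
gripper_width: -0.0001
gripper_force: 0.0
time_s: 19.72
tool_pos: [0.5855, -0.0064, 0.02]
ee_rot: [0.0, 0.999, -0.038, -0.0]
wrist_force: [-7.0, 1.3, 15.3]
gripper_width: -0.0001
gripper_force: 7.9
```

Contact is at z = 20.0 mm under 15 N, which is exactly the seated top height. I'll retreat and check the fit numerically.

```bash
python3 -m jog '[[0,0,-0.005,0,0,0,1],[0,0,-0.01,0,0,0,1],[0,0,-0.03,0,0,0,1],[0,0,-0.03,0,0,0,1],[0,0,-0.03,0,0,0,1],[-0.02,0,-0.02,0,0,0,1],[-0.02,0,0,0,0,0,1],[0,0,0,0,0,0,1],[0,0,0,0,0,0,1],[0,0,0,0,0,0,1]]'
python3 - <<'E'
from m2 import *
snap('w10');c=wc('w10');g=cv2.cvtColor(cv2.imread('pics/w10.png'),cv2.COLOR_BGR2GRAY)
PS=PM.copy();PS[:,2]=.020
F=[.5852,-.0062,-.0743]
m=cv2.morphologyEx((g>195).astype(np.uint8),cv2.MORPH_OPEN,np.ones((5,5)))
cs=cv2.findContours(m,cv2.RETR_EXTERNAL,cv2.CHAIN_APPROX_NONE)[0]
e=proj(c,tr(F,PS))[:4];print("expected",e.round(1).tolist())
ctr=e.mean(0)
k=max(cs,key=cv2.contourArea);q=cv2.approxPolyDP(k,8,True)[:,0];print(q.tolist(),cv2.contourArea(k),cv2.contourArea(e.astype(np.float32)))
E
```

```text
time_s: 20.55
tool_pos: [0.5456, -0.0034, 0.1428]
ee_rot: [0.0, 0.999, -0.038, 0.0]
wrist_force: [0.4, 0.8, 1.4]
gripper_width: -0.0001
gripper_force: 0.0
20.55 [ 0.54564881 -0.00344925  0.14282199] fix mm [[-38.29303     -2.20940734]] yaw rel -0.0007981724459623502 -7.006511609413359e-05 tilt [ 4.44554344e-04 -1.02415980e-05 -9.99999901e-01]
expected [[250.9, 89.0], [397.7, 88.8], [391.9, 191.5], [256.9, 191.6]]
[[251, 89], [257, 191], [392, 190], [397, 89]] 14325.0 14459.235750393127
```

The plate's outline matches the seated pose within 1 px at all four corners. Handing the job in.

```bash
python3 -c "
from plant import bot;print(bot.close_job())"
```

```text
the job is handed in; nothing more can be done
None
```

The drill plate lies flat and fully down on the seat with both holes over the pins; it was only pushed, the loose parts were not touched, and I handed in at about 20.6 s, though I viewed 11 pictures, one over the limit of 10.

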